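# Square a pile of test tiles and put it away in the drawer

### The arm

A 6-joint arm with a two-finger parallel gripper is mounted at the origin on a cart in front of the work surface, level with it; the furniture and walls round the work are solid. World frame = base frame: x ahead of the robot, y to its left, z up, the work surface at z = 0. Lengths are in m, angles in rad, forces in N, time in s.
With the tool pointing down it reaches from about 0.25 to 0.85 m from the base axis. Payload 12.5 kg.
Tool frame: the origin (TCP) lies on the centre line of the jaws, within the pads' length; the fingertips stand 19 mm ahead of it and the grasp point (between the pads) is the TCP; z points along the fingers, y is the line along which they close (so a half turn about z gives the same grasp; the last joint's range is limited). The gripper opens to 93 mm and grips with 3 to 60 N. Pads are 15 mm wide; open, the fingers measure 128 mm over their backs; the gripper's body (75 mm by 188 mm) begins 65 mm behind the grasp point.
Start: joints at [-1.189, 0.351, 1.652, -0, 1.139, -0.085], TCP at [0.248, -0.491, 0.238] pointing down, gripper open.
Joint ranges: [-2.75, 2.75], [-0.79, 2.1], [0.01, 2.65], [-1.57, 4.71], [0.07, 3.14], [-2.87, 2.87]. Speed limits (rad/s): [2.22, 2.22, 2.79, 3.14, 3.14, 3.14].

### API

Orientations are given as a rotation vector (axis times angle).
In Python, from plant import sense, read_camera, camera_model, finish_job, search_frame, silhouettes, place_of gives the robot as it stands.
- The arm moves only by the shell command python3 -m creep 'ROWS' [FORCE]. ROWS is text: rows parted by semicolons, each of 5 numbers parted by spaces: the shift along the tool's x, y, z in cm, then the turn about the tool's z in rad, then the finger opening in cm, from 0 to 9.3. A call has 1 to 12 rows; each row shifts and turns the commanded pose from where the row before left it, along the tool's axes as they then stand; what a row does not reach is not made up. A row lasts 1/12 s, in which the tool goes at most 41.7 mm and 7.16 degrees, less where a joint would pass 70% of its speed; a pose out of reach is approached as far as the arm can. A call with a gripper value outside its range is refused whole. The fingers move at their own pace and stop on an object; FORCE is the grip in N (left out, the last holds). Time passes only in rows, so rows that do not move let the fingers close. It gives the time, the measured TCP pose, the force, the opening and the grip force at its end, in the units of the state.
- sense(): the state, without advancing time (a new reading comes with each control period).
- read_camera(name): name is "side" or "top"; returns (picture, depth): 420x560x3 uint8, red, green, blue; 420x560 float32, m along the optical axis (not along the pixel's ray), 0 where there is no reading.
- camera_model(name): a dict with "K" (3x3 intrinsics, pixels), "world_to_cam" (4x4, takes a point from world to camera coordinates). Camera axes: x right, y down, z forward; pixel columns grow to the right and rows downward; lengths in m; the calibration is good to about 2 mm. A picture is of the moment at which its call begins. camera_model takes no time and is no camera call.
- finish_job(): hands the job in; it is judged then, once.
Trained networks look in the newest picture that a camera, given by its name, has taken for a name from the list of things; names that differ only in an ending like _2 or _b are one class to them, and where a whole thing is asked for, a point or a joint stands for the part that bears it (a point fixed in the world has none). Each returns a list of dicts, best first, with "score" (0 to 1); they miss things now and then, are a little off and sometimes report something else, mostly with a low value. They report only what shows in the picture. A call takes as long as a camera call. They do not tell look-alikes from the thing itself.
- search_frame(camera, name): "location" ([column, row] in pixels, amid what is visible of it).
- silhouettes(camera, name): "region" (420x560 bool, what is visible of it) and "location" ([column, row] in pixels, amid what is visible of it).
- place_of(camera, name): "location" ([column, row] in pixels: a listed point, or the origin of a listed thing).
The state is a dict: "time": time; "joints": joint angles; "qd": joint speeds; "joint_torque": joint torques, N m; "tcp_pos": TCP position; "ee_rot": TCP orientation; "wrist_force": force on the tool from outside, world axes, zero at the start; "moment": the same for the moment, N m; "opening": opening from 0.0 (shut) to 1.0 (fully open); "gripper_force": force on a finger pad.
Only numpy, scipy, OpenCV 4.12 (cv2) and the standard library are available. Lean on these libraries where they do the work, as an engineer would, in place of code of your own. Each camera call takes 0.05 s, during which the arm holds its last target. There are 200 camera calls.

### The job

Lay the single white test tile flat on top of the untidy pile of three, the same way round as they lie, and let go of it, then tap the pile square against the upright metal stop behind it, so that all four tiles lie with their short ends against the stop and their edges flush. Then put the squared pile down in the open drawer, still as one neat flat pile, and slide the drawer fully shut. Leave the other things on the bench where they are.

Things in the scene. Friction and masses are not known exactly. Their poses are not given: they have to be found in the camera images.
- tile_a: white glazed test tile, a flat plate 80 x 50 x 6 mm, 55 g, with six shallow round wells on its top; all four are alike. Origin: centre of its underside; x along its 80 mm length, y along its 50 mm width, z up. This one lies at the bottom of the untidy pile on the bench, its length roughly across (at right angles to) the stop, its far end 15 to 40 mm short of the stop.
- tile_b: white glazed test tile, a flat plate 80 x 50 x 6 mm, 55 g, with six shallow round wells on its top; all four are alike. Origin: centre of its underside; x along its 80 mm length, y along its 50 mm width, z up. The second of the pile, shifted about a centimetre and turned a little on tile_a.
- tile_c: white glazed test tile, a flat plate 80 x 50 x 6 mm, 55 g, with six shallow round wells on its top; all four are alike. Origin: centre of its underside; x along its 80 mm length, y along its 50 mm width, z up. The third of the pile, its top at 18 mm above the bench; shifted and turned a little on tile_b.
- tile_d: white glazed test tile, a flat plate 80 x 50 x 6 mm, 55 g, with six shallow round wells on its top; all four are alike. Origin: centre of its underside; x along its 80 mm length, y along its 50 mm width, z up. The single one, flat on the bench to the left of the pile, with a petri dish and a small carton near it.
- stop: Aluminium angle fixed to the bench behind the pile: upright wall 120 mm wide, 34 mm high, 6 mm thick, with a 5 mm high foot 40 mm deep behind it. Origin: at bench level, middle of the wall's front face, which the tiles are tapped against; x points away from the pile into the wall, y along the wall, z up. A tile with its short end against the wall has its origin at x = -40 mm.
- unit: Low drawer unit fixed to the bench to the right, white with a grey drawer front, 240 mm deep (x), 200 mm wide (y), 78 mm high. Origin: centre of its underside; its front faces -x of its own frame. When the drawer is open, the unit's top board begins at x = -105 mm, the open part of the drawer lies before it.
- unit_drawer0 (a joint): How far the drawer stands open, in m along -x of the unit: 0 shut, about 0.17 fully out. It starts 0.13 to 0.155 open. It slides with about 1 N of friction.
- drawer_floor (a point): Centre of the drawer's inner floor, 22 mm above the bench; axes as the unit's. Inside, the floor measures 195 mm (x) by 158 mm (y); the inner walls rise 34 mm above it, the front panel (15 mm thick, 194 mm wide, outside the front wall) 43 mm.
- unit_drawer0_handle (a point): Middle of the drawer's bar handle, a steel bar 11 mm thick and 100 mm long along the unit's y, 35 mm out from the drawer front and about 43 mm above the bench; pushing it along +x of the unit shuts the drawer.
- petri_dish: Bystander: round petri dish, 60 mm across, 14 mm high, near the single tile. Origin: centre of its underside.
- cover_box: Bystander: small carton, 58 x 58 x 30 mm, near the single tile. Origin: centre of its underside.
- lab_timer: Bystander: small timer, 62 x 68 x 18 mm, flat to the left of the stop. Origin: centre of its underside.
- marker: Bystander: marker pen, 135 mm long, 16 mm thick, near the bench's front edge before the pile. Origin: centre of its underside.
- forceps: Bystander: metal forceps, 129 mm long, 7 mm high, between the pile and the drawer unit. Origin: centre of its underside.
Things that resemble listed ones, but are neither listed nor needed, are in the scene too. Leave any yellow look-alike of the tile_d alone.

How it is judged:
On the way, in this order (a step that is already met when the one before it is completed fails the run):
1. the single tile lies flat on top of the pile, let go, its centre within 35 mm of the second tile's (z of tile_d in the frame of tile_a between 0.015 and 0.021 m and horizontal distance between tile_d and tile_b below 0.035 m and angle between tile_d's own z axis and vertical below 0.08 rad and contact force between the fingers and tile_d below 0.1 N), for 0.2 s.
2. on the bench the tiles are square to the stop (0.09 rad), ends within 5 mm of it, neighbours within 4 mm and 0.07 rad, any two within 6 mm (horizontal distance between tile_a and tile_b below 0.004 m and horizontal distance between tile_b and tile_c below 0.004 m and horizontal distance between tile_c and tile_d below 0.004 m and horizontal distance between each of tile_a, tile_b and tile_d below 0.006 m and horizontal distance between tile_a and tile_c below 0.006 m and angle between the x axis of tile_a and the x axis of tile_b, either way round below 0.07 rad and angle between the x axis of tile_b and the x axis of tile_c, either way round below 0.07 rad and angle between the x axis of tile_c and the x axis of tile_d, either way round below 0.07 rad and height (world z) of tile_a below 0.003 m and height (world z) of tile_d below 0.021 m and x of each of tile_a, tile_b, tile_c, tile_d in the frame of stop above -0.045 m and angle between the x axis of each of tile_a, tile_b, tile_c, tile_d and the x axis of stop, either way round below 0.09 rad), for 0.2 s.
3. the pile lies flat in the drawer, still squared (5 mm between neighbours), let go, the drawer still open (x of tile_a in the frame of drawer_floor between -0.065 and 0.065 m and y of tile_a in the frame of drawer_floor between -0.06 and 0.06 m and z of tile_a in the frame of drawer_floor below 0.004 m and z of tile_d in the frame of drawer_floor between 0.014 and 0.022 m and angle between each of tile_a, tile_d's own z axis and vertical below 0.08 rad and horizontal distance between tile_a and tile_b below 0.005 m and horizontal distance between tile_b and tile_c below 0.005 m and horizontal distance between tile_c and tile_d below 0.005 m and horizontal distance between each of tile_a, tile_b and tile_d below 0.007 m and horizontal distance between tile_a and tile_c below 0.007 m and angle between the x axis of tile_a and the x axis of tile_b, either way round below 0.07 rad and angle between the x axis of tile_b and the x axis of tile_c, either way round below 0.07 rad and angle between the x axis of tile_c and the x axis of tile_d, either way round below 0.07 rad and contact force between the fingers and tile_a below 0.1 N and contact force between the fingers and tile_b below 0.1 N and contact force between the fingers and tile_c below 0.1 N and contact force between the fingers and tile_d below 0.1 N and value of joint unit_drawer0 above 0.08 m), for 0.2 s.
At the end, for the whole second after the job is handed in: The drawer is shut to within 4 mm; all four tiles lie flat in it as one pile with tile_a at the bottom and tile_d on top, neighbours' centres within 5 mm and any two within 7 mm horizontally, turned less than 0.07 rad (4 degrees) from their neighbours, let go and at rest (x of tile_a in the frame of drawer_floor between -0.065 and 0.065 m and y of tile_a in the frame of drawer_floor between -0.06 and 0.06 m and z of tile_a in the frame of drawer_floor below 0.004 m and z of tile_d in the frame of drawer_floor between 0.014 and 0.022 m and angle between each of tile_a, tile_d's own z axis and vertical below 0.08 rad and horizontal distance between tile_a and tile_b below 0.005 m and horizontal distance between tile_b and tile_c below 0.005 m and horizontal distance between tile_c and tile_d below 0.005 m and horizontal distance between each of tile_a, tile_b and tile_d below 0.007 m and horizontal distance between tile_a and tile_c below 0.007 m and angle between the x axis of tile_a and the x axis of tile_b, either way round below 0.07 rad and angle between the x axis of tile_b and the x axis of tile_c, either way round below 0.07 rad and angle between the x axis of tile_c and the x axis of tile_d, either way round below 0.07 rad and contact force between the fingers and tile_a below 0.1 N and contact force between the fingers and tile_b below 0.1 N and contact force between the fingers and tile_c below 0.1 N and contact force between the fingers and tile_d below 0.1 N and linear speed of each of tile_a, tile_b, tile_c, tile_d below 0.02 m/s and value of joint unit_drawer0 below 0.004 m); the robot touches nothing.
It fails at once if a bystander (petri dish, carton, timer, marker or forceps) is shifted more than 25 mm (distance of any of petri_dish, cover_box, lab_timer, marker, forceps from where it was at the start of the episode above 0.025 m).
It also fails if it takes over 72 s, if anything falls off the work surface, if the arm or the gripper's body presses on something with over 40 N, if the wrist force passes 120 N, or if a joint passes its speed limit or range.

## Working session

There is one attempt and no reset: what is moved stays moved. The work goes in short steps, Python scripts to look and compute and a shell command to move; the robot and the scene stay as the last step left them, time stands still between calls to the robot, and variables do not carry over. Pictures are saved under pics/ and viewed, at most 10 in all, crops included, and the job is handed in when it is done.

```bash
mkdir -p pics; ls
cat > h.py <<'E'
import numpy as np, cv2
from plant import *
def snap(n,f=None):
    im,d=read_camera(n)
    if f: cv2.imwrite('pics/'+f,im[:,:,::-1])
    return im,d
def toworld(n,uv,z=None,d=None):
    "pixels -> world, on plane z or with depth values"
    m=camera_model(n);K=m['K'];T=np.linalg.inv(m['world_to_cam'])
    uv=np.atleast_2d(uv).astype(float)
    r=np.c_[uv,np.ones(len(uv))]@np.linalg.inv(K).T
    if d is not None: return (r*np.asarray(d).reshape(-1,1))@T[:3,:3].T+T[:3,3]
    w=r@T[:3,:3].T
    return T[:3,3]+w*((z-T[2,3])/w[:,2:3])
def topix(n,p):
    m=camera_model(n);p=np.atleast_2d(p);c=p@m['world_to_cam'][:3,:3].T+m['world_to_cam'][:3,3]
    q=c@m['K'].T;return q[:,:2]/q[:,2:]
def cloud(n,d):
    v,u=np.nonzero(d>0);return np.c_[u,v],toworld(n,np.c_[u,v],d=d[v,u])
E
python3 - <<'E'
from h import *
for n in('top','side'):
    im,d=snap(n,n+'0.png');m=camera_model(n);T=np.linalg.inv(m['world_to_cam']);print(n,T.round(3).tolist(),m['K'].round(1).tolist())
    for o in('tile_d','stop','unit','drawer_floor','unit_drawer0_handle','petri_dish','cover_box','lab_timer','marker','forceps'):
        print(o,[(np.round(r['location']).tolist(),round(r['score'],2)) for r in place_of(n,o)[:5]])
s=sense();print(s['time'],s['tcp_pos'],s['ee_rot'],s['opening'])
E
```

```text
pics
top [[-0.011, -0.997, 0.071, 0.455], [-1.0, 0.01, -0.008, 0.155], [0.008, -0.071, -0.997, 1.484], [0.0, 0.0, 0.0, 1.0]] [[466.8, 0.0, 287.4], [0.0, 466.8, 217.0], [0.0, 0.0, 1.0]]
tile_d [([202.0, 241.0], 0.88), ([352.0, 256.0], 0.85), ([298.0, 230.0], 0.68), ([148.0, 237.0], 0.64), ([298.0, 226.0], 0.63)]
stop [([298.0, 202.0], 0.64), ([304.0, 278.0], 0.22)]
unit [([427.0, 171.0], 0.79), ([299.0, 229.0], 0.24)]
drawer_floor [([420.0, 215.0], 0.84), ([297.0, 225.0], 0.72)]
unit_drawer0_handle [([414.0, 263.0], 0.8)]
petri_dish [([245.0, 252.0], 0.57)]
cover_box [([239.0, 208.0], 0.73)]
lab_timer [([253.0, 178.0], 0.97)]
marker [([296.0, 205.0], 0.74), ([302.0, 277.0], 0.45)]
forceps [([362.0, 220.0], 0.59)]
side [[-0.985, -0.124, 0.12, 0.315], [-0.171, 0.604, -0.778, 1.677], [0.024, -0.787, -0.617, 1.299], [0.0, 0.0, 0.0, 1.0]] [[532.5, 0.0, 280.5], [0.0, 532.5, 209.4], [0.0, 0.0, 1.0]]
tile_d [([286.0, 281.0], 0.69), ([274.0, 317.0], 0.57), ([321.0, 202.0], 0.57), ([288.0, 220.0], 0.54), ([290.0, 221.0], 0.51)]
stop [([274.0, 219.0], 0.55)]
unit [([263.0, 158.0], 0.74)]
drawer_floor []
unit_drawer0_handle [([331.0, 167.0], 0.95)]
petri_dish [([304.0, 255.0], 0.62)]
cover_box [([266.0, 251.0], 0.74)]
lab_timer [([237.0, 246.0], 0.63)]
marker [([328.0, 224.0], 0.4)]
forceps [([295.0, 192.0], 0.55), ([288.0, 221.0], 0.54), ([297.0, 161.0], 0.51)]
1.1 [ 0.247537   -0.49112447  0.23763564] [-3.05638897e+00 -7.26563391e-01 -3.38346519e-05] 0.9983971209709751
```

View pics/top0.png

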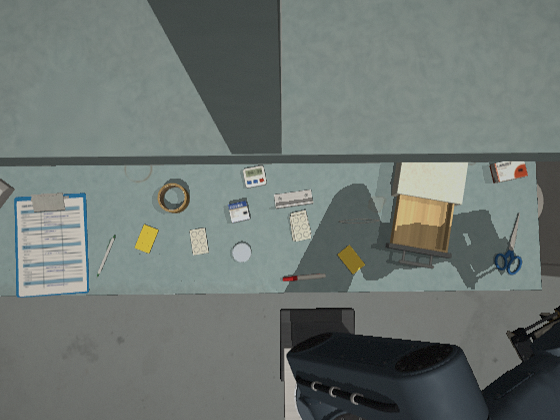

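View pics/side0.png

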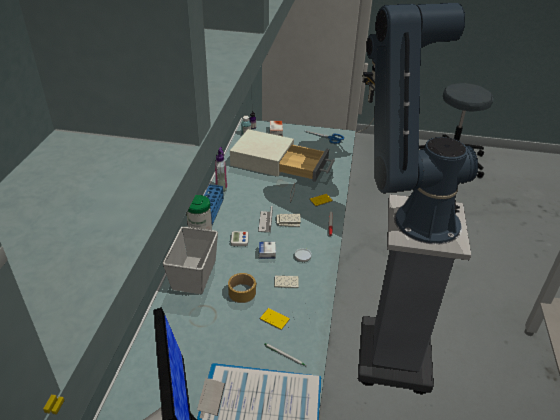

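Top view: the single tile is at (199,241), the pile at (300,225), the stop at (294,198), the open drawer at (422,222) with its handle at (414,262), and the yellow decoys at (147,238) and (351,259). The side view agrees: tile (286,281), pile (288,220), stop (265,220). Now I'll take precise measurements.

```bash
cat > meas.py <<'E'
from h import *
def white(im):
    f=im.astype(int);return (f.min(2)>140)&(f.max(2)-f.min(2)<45)
def rects(n,seed,z,im,rad=25):
    "white blob(s) near seed pixel, on plane z: centre, sides, yaw"
    S=4;x0,y0=int(seed[0]-rad),int(seed[1]-rad)
    c=cv2.resize(im[y0:y0+2*rad,x0:x0+2*rad],None,fx=S,fy=S,interpolation=cv2.INTER_CUBIC)
    m=white(c).astype(np.uint8);m=cv2.morphologyEx(m,cv2.MORPH_CLOSE,np.ones((9,9)))
    k,l,st,ce=cv2.connectedComponentsWithStats(m)
    out=[]
    for i in range(1,k):
        if st[i,4]<400: continue
        v,u=np.nonzero(l==i);uv=np.c_[(u+.5)/S-.5+x0,(v+.5)/S-.5+y0]
        w=toworld(n,uv,z=z)[:,:2]
        (c0,sz,a)=cv2.minAreaRect((w*1000).astype(np.float32))
        out.append((np.round(c0,1),np.round(sz,1),round(a,1),st[i,4]))
    return out
if __name__=='__main__':
    for n,sd in(('top',{'d':((199,241),.006),'pile':((300,225),.018),'stop':((294,198),.034)}),('side',{'d':((287,282),.006),'pile':((289,220),.018),'stop':((265,220),.034)})):
        im,d=snap(n)
        for k,(s,z) in sd.items():
            print(n,k,rects(n,s,z,im,22 if k!='stop' else 24))
            w=toworld(n,s,d=d[s[1],s[0]]);print('  depth pt',w.round(4))
        cv2.imwrite('pics/crop_%s.png'%n,cv2.resize(im[185:245,265:335] if n=='top' else im[190:250,250:320],None,fx=8,fy=8,interpolation=cv2.INTER_CUBIC)[:,:,::-1])
    a=cv2.imread('pics/crop_top.png');b=cv2.imread('pics/crop_side.png')
    cv2.imwrite('pics/crops.png',cv2.resize(np.hstack([a,b]),(800,343)))
    # height map of drawer region and handle from both
    for n in('top','side'):
        im,d=snap(n);uv,w=cloud(n,d)
        r=w[(w[:,1]<-.1)&(w[:,1]>-.6)&(w[:,0]>.25)&(w[:,0]<.75)&(w[:,2]>.06)&(w[:,2]<.1)]
        (c,s,a)=cv2.minAreaRect((r[r[:,2]>.072,:2]*1000).astype(np.float32));print('top board',c,s,a,np.median(r[r[:,2]>.072,2]))
        for o in('unit_drawer0_handle','drawer_floor','forceps','unit'):
            for q in place_of(n,o)[:1]:
                u,v=np.round(q['location']).astype(int);print(n,o,toworld(n,[u,v],d=d[v,u]).round(4), toworld(n,q['location'],z={'u':.043,'d':.022,'f':.0}[o[0]]).round(4))
E
python3 meas.py
```

```text
top d [(array([486.6, 421.7]), array([84.9, 57.6]), 9.2, np.int32(6865))]
  depth pt [[0.4864 0.4227 0.0048]]
top pile [(array([544.5, 110.4]), array([124. , 108.9]), 9.3, np.int32(9987))]
  depth pt [[0.533  0.1033 0.0188]]
top stop [(array([595.4, 123.6]), array([126.5, 103.4]), 89.5, np.int32(9854))]
  depth pt [[0.6205 0.1207 0.0012]]
side d [(array([481. , 423.6]), array([81.3, 51.8]), 8.7, np.int32(3963))]
  depth pt [[0.4774 0.4299 0.0061]]
side pile [(array([527.5, 102.3]), array([92.9, 55. ]), 16.5, np.int32(2958))]
  depth pt [[0.5206 0.1209 0.0202]]
side stop [(array([615.6, 158.7]), array([ 27.4, 118.9]), 7.5, np.int32(2021)), (array([544.4, 128.9]), array([46. , 55.6]), 11.4, np.int32(1529)), (array([662.1, 265.2]), array([25.5, 70.3]), 12.6, np.int32(1059))]
  depth pt [[0.6134 0.1213 0.0054]]
top board (592.2552490234375, -284.86151123046875) (202.09857177734375, 285.9180908203125) 79.206298828125 0.07793269376200196
top unit_drawer0_handle [[ 0.4127 -0.265  -0.0041]] [[ 0.4131 -0.252   0.043 ]]
top drawer_floor [[ 0.5603 -0.2838  0.0231]] [[ 0.5598 -0.2854  0.022 ]]
top forceps [[0.4801 0.4227 0.0046]] [[0.4814 0.4229 0.    ]]
top unit [[ 0.687  -0.2795  0.0815]] [[ 0.6934 -0.2924  0.043 ]]
top board (597.136962890625, -285.44488525390625) (222.47683715820312, 326.5231018066406) 82.46781158447266 0.07711423638334014
side unit_drawer0_handle [[ 0.4011 -0.2368  0.0403]] [[ 0.4021 -0.2356  0.043 ]]
side drawer_floor [[ 0.5548 -0.2882  0.0174]] [[ 0.5523 -0.2791  0.022 ]]
side forceps [[ 5.375e-01 -6.660e-02 -1.000e-04]] [[ 0.5363 -0.0694  0.    ]]
side unit [[ 0.679  -0.1878  0.0845]] [[ 0.6934 -0.2545  0.043 ]]
```

View pics/crops.png

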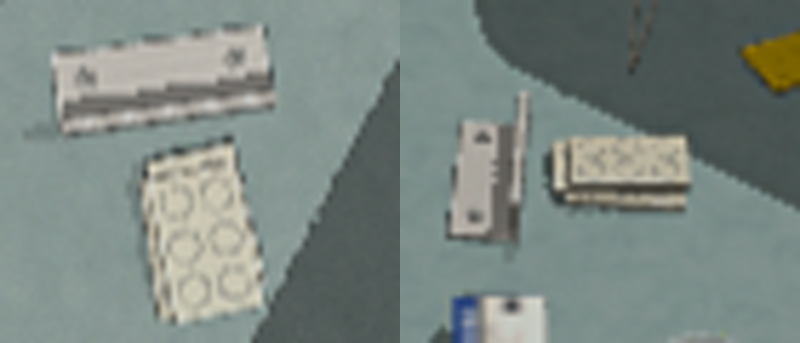

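The crops show the top tile with corners at about (150,160), (235,140), (263,305) and (172,322) in the crop, and the foot of the stop's front face running from (62,133) to (275,103). I'll turn these into world positions and fit the drawer from depth.

Run:
```python
from h import *
C=lambda a,o:np.array(a)/5.714+np.array(o)-.4
q=toworld('top',C([(150,160),(235,140),(263,305),(172,322)],(265,185)),z=.018)*1000
print('tile_c corners',q[:,:2].round(1).tolist(),'c',q.mean(0).round(1),'len',np.linalg.norm((q[0]+q[1]-q[2]-q[3])/2),'yaw',np.degrees(np.arctan2(*((q[0]+q[1]-q[2]-q[3])[[1,0]]))))
q=toworld('side',C([(172+400-400,138),(290,135),(290,180),(172,185)],(250,190)),z=.018)*1000
print('side tile_c',q[:,:2].round(1).tolist(),q.mean(0).round(1))
q=toworld('top',C([(62,133),(275,103)],(265,185)),z=0)*1000;print('stop top',q.round(1).tolist(),'yaw',np.degrees(np.arctan2(-(q[0]-q[1])[0],(q[0]-q[1])[1])))
q=toworld('side',C([(126,92),(116,235)],(250,190)),z=.034)*1000;print('stop side wall top',q.round(1).tolist())
for n in('top','side'):
    im,d=snap(n);uv,w=cloud(n,d);w=w*1000
    R=(w[:,0]>380)&(w[:,0]<760)&(w[:,1]<-150)&(w[:,1]>-430)
    for nm,lo,hi,xm in(('board',73,84,800),('panel65',60,70,560),('walls56',51,60,700),('floor',17,28,700),('handle',34,50,450)):
        p=w[R&(w[:,2]>lo)&(w[:,2]<hi)&(w[:,0]<xm)]
        if len(p)<5: print(n,nm,len(p));continue
        c,s,a=cv2.minAreaRect(p[:,:2].astype(np.float32));print(n,nm,len(p),np.round(c,1),np.round(s,1),round(a,1),'x',np.percentile(p[:,0],[2,98]).round(),'y',np.percentile(p[:,1],[2,98]).round())
im,d=snap('top');a=cv2.resize(im[150:280,375:480],None,fx=5.5,fy=5.5,interpolation=cv2.INTER_CUBIC);cv2.imwrite('pics/dr.png',a[:595,:,::-1])
```

```text
tile_c corners [[572.5, 131.6], [583.1, 84.6], [491.9, 70.4], [483.1, 120.5]] c [532.6 101.8  18. ] len 91.10869301047164 yaw 7.9689386164061355
side tile_c [[562.3, 87.6], [484.4, 68.4], [477.6, 116.1], [553.7, 136.9]] [519.5 102.3  18. ]
stop top [[589.5, 180.3, 0.0], [605.2, 61.1, 0.0]] yaw 7.4850370882786805
stop side wall top [[598.5, 64.3, 34.0], [577.2, 213.0, 34.0]]
top board 2268 [ 591.2 -284.9] [202.1 284.5] 80.0 x [600. 715.] y [-396. -200.]
top panel65 295 [ 478.9 -260. ] [194.5  94.7] 86.2 x [429. 490.] y [-351. -168.]
top walls56 360 [ 537.5 -269.3] [202.8 271. ] 77.1 x [411. 645.] y [-367. -173.]
top floor 2158 [ 560.6 -278.3] [201.2 241.9] 79.5 x [460. 615.] y [-357. -196.]
top handle 168 [ 421.8 -271.9] [ 54.4 148.8] 0.8 x [395. 448.] y [-330. -201.]
side board 760 [ 606.8 -287. ] [214.3 346. ] 79.9 x [596. 757.] y [-402. -196.]
side panel65 88 [ 479.8 -254.4] [125.4 196.3] 3.2 x [423. 512.] y [-351. -161.]
side walls56 167 [ 540.6 -266. ] [198.9 288. ] 79.6 x [403. 690.] y [-365. -166.]
side floor 540 [ 560.2 -274.7] [215.2 257.1] 82.8 x [440. 674.] y [-366. -176.]
side handle 81 [ 419.5 -264.4] [170.6  59. ] 89.4 x [392. 448.] y [-347. -198.]
```

View pics/dr.png

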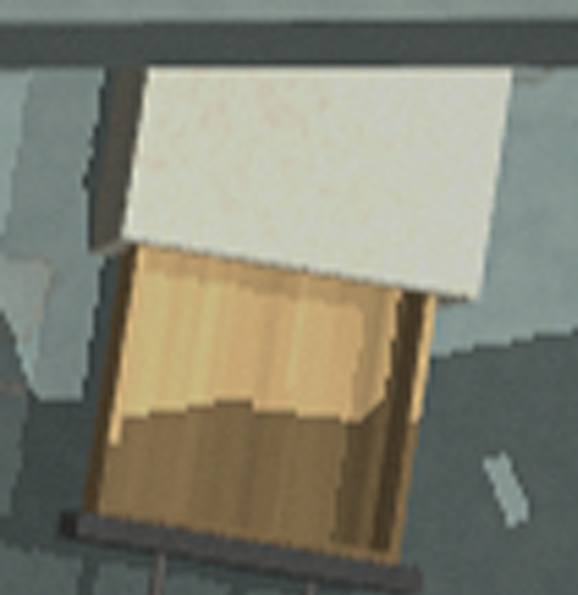

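```bash
cat > to.py <<'E'
"where = x y z yawdeg (m, tool x heading); prints remaining shift in tool axes (cm) after turning, and the turn"
import sys,numpy as np
from plant import sense
from scipy.spatial.transform import Rotation as R
s=sense();M=R.from_rotvec(s['ee_rot']).as_matrix();yaw=np.degrees(np.arctan2(M[1,0],M[0,0]))
print('t',round(s['time'],2),'tcp',s['tcp_pos'].round(4),'yaw',round(yaw,2),'tilt',round(M[2,2],4),'open',round(s['opening']*9.3,2),'F',s['wrist_force'].round(1),'grip',np.round(s['gripper_force'],1))
if len(sys.argv)>4:
    x,y,z,t=map(float,sys.argv[1:5]);d=np.array([x,y,z])-s['tcp_pos'];a=np.radians(t)
    c,n=np.cos(a),np.sin(a);print('turn',round(np.radians(yaw-t),3),'then x y z cm',np.round(100*np.array([d[0]*c+d[1]*n,d[0]*n-d[1]*c,-d[2]]),2))
E
python3 -m creep '0 0 0 .1 9.3;0 0 0 .1 9.3;0 0 0 .11 9.3;1 -2 0 0 9.3;1.6 -3.7 0 0 9.3;1.6 -3.7 0 0 9.3;1.6 -3.7 0 0 9.3;1.6 -3.7 0 0 9.3;1.6 -3.7 0 0 9.3;1.6 -3.7 0 0 9.3;1.6 -3.7 0 0 9.3;1.6 -3.7 0 0 9.3' 10; python3 to.py .484 .4225 .1 9
python3 - <<'E'
from h import *
D=lambda a:np.array(a)/5.5+np.array((375,150))-.4
f=lambda a,z:print(a,(toworld('top',D(a),z=z)*1000).round(0).tolist())
f([(128,240),(478,298)],.078)
f([(75,515),(415,570)],.065)
f([(95,515),(385,560)],.022)
f([(135,245),(435,295)],.056)
E
```

```text
time: 2.85
tcp_pos: [0.3344, -0.1557, 0.2378]
ee_rot: [3.132, 0.245, 0.001]
wrist_force: [0.9, -0.1, -0.0]
opening: 1.0
gripper_force: 0.0
t 2.85 tcp [ 0.3344 -0.1557  0.2378] yaw 8.95 tilt -1.0 open 9.3 F [ 0.9 -0.1 -0. ] grip 0.0
turn -0.001 then x y z cm [ 23.82 -54.77  13.78]
[(128, 240), (478, 298)] [[623.0, -193.0, 78.0], [589.0, -386.0, 78.0]]
[(75, 515), (415, 570)] [[472.0, -163.0, 65.0], [440.0, -350.0, 65.0]]
[(95, 515), (385, 560)] [[473.0, -184.0, 22.0], [445.0, -348.0, 22.0]]
[(135, 245), (435, 295)] [[623.0, -202.0, 56.0], [593.0, -370.0, 56.0]]
```

```bash
python3 -m creep '1.65 -3.75 0 0 8;1.65 -3.75 0 0 8;1.65 -3.75 0 0 8;1.65 -3.75 0 0 8;1.65 -3.75 0 0 8;1.65 -3.75 0 0 8;1.65 -3.75 0 0 8;1.65 -3.75 0 0 8;1.65 -3.75 0 0 8;1.65 -3.75 0 0 8;1.65 -3.75 0 0 8;1.65 -3.75 0 0 8'; python3 to.py .484 .4225 .1 9
```

```text
time: 3.85
tcp_pos: [0.4598, 0.3202, 0.2376]
ee_rot: [-3.132, -0.247, -0.0]
wrist_force: [0.6, -0.2, -0.3]
opening: 0.86
gripper_force: 0.0
t 3.85 tcp [0.4598 0.3202 0.2376] yaw 9.01 tilt -1.0 open 7.99 F [ 0.6 -0.2 -0.3] grip 0.0
turn 0.0 then x y z cm [ 3.99 -9.72 13.76]
```

```bash
python3 -m creep '1.3 -3.2 0 0 8;1.3 -3.2 0 0 8;1.3 -3.2 0 0 8;.1 -.1 2 0 8;0 0 4 0 8;0 0 4 0 8;0 0 3.8 0 8;0 0 0 0 8'; python3 to.py .484 .4225 .024 9
python3 - <<'E'
from h import *
im,d=snap('top');im2,_=snap('side')
a=cv2.resize(im[205:275,160:250],(400,311),interpolation=cv2.INTER_CUBIC);b=cv2.resize(im2[215:315,240:340],(311,311),interpolation=cv2.INTER_CUBIC)
cv2.imwrite('pics/pre.png',np.hstack([a,b])[:,:,::-1])
E
```

```text
time: 4.52
tcp_pos: [0.4809, 0.4177, 0.0923]
ee_rot: [3.126, 0.246, -0.015]
wrist_force: [-1.5, -0.3, -1.1]
opening: 0.858
gripper_force: 0.0
t 4.52 tcp [0.4809 0.4177 0.0923] yaw 8.99 tilt -0.9999 open 7.98 F [-1.5 -0.3 -1.1] grip 0.0
turn -0.0 then x y z cm [ 0.38 -0.43  6.83]
```

View pics/pre.png

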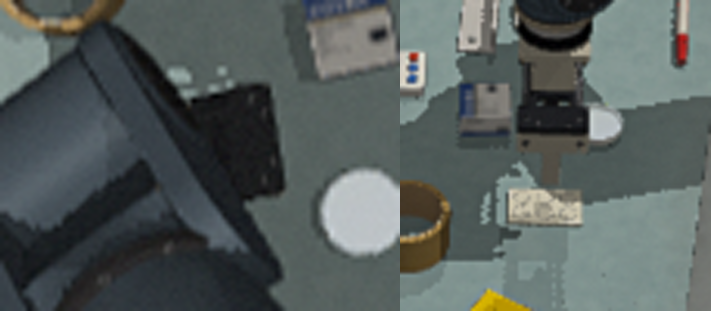

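The side view shows the gripper coming down over the single tile, with the tile at about (545,207) in the crop and the dish and carton clear. Descend and grip.

```bash
python3 -m creep '.3 -.4 2 0 8;0 0 2.2 0 8;0 0 1.8 0 8;0 0 .9 0 8;0 0 0 0 8;0 0 0 0 4;0 0 0 0 4;0 0 0 0 4;0 0 0 0 4;0 0 0 0 4;0 0 0 0 4' 10; python3 to.py .484 .4225 .022 9
```

```text
time: 5.53
tcp_pos: [0.4866, 0.4245, 0.031]
ee_rot: [-3.132, -0.246, -0.001]
wrist_force: [0.0, 0.1, -0.2]
opening: 0.478
gripper_force: 0.0
t 5.53 tcp [0.4866 0.4245 0.031 ] yaw 8.98 tilt -1.0 open 4.45 F [ 0.   0.1 -0.2] grip 0.0
turn -0.0 then x y z cm [-0.29  0.16  0.9 ]
```

```bash
python3 -m creep '-.2 .1 0 0 8;0 0 0 0 8;0 0 0 0 8;0 0 0 0 8;0 0 .5 0 8;0 0 .4 0 8;0 0 0 0 8;0 0 0 0 4.5;0 0 0 0 4.5;0 0 0 0 4.5;0 0 0 0 4.5;0 0 0 0 4.5' 10; python3 -m creep '0 0 0 0 4.5;0 0 0 0 4.5'; python3 to.py .526 .1015 .1 8
```

```text
time: 6.53
tcp_pos: [0.4847, 0.4232, 0.0218]
ee_rot: [-3.132, -0.246, -0.0]
wrist_force: [1.0, 0.3, -0.6]
opening: 0.55
gripper_force: 0.0
time: 6.7
tcp_pos: [0.4847, 0.4232, 0.0218]
ee_rot: [-3.132, -0.246, -0.0]
wrist_force: [0.4, 0.0, 1.5]
opening: 0.533
gripper_force: 10.0
t 6.7 tcp [0.4847 0.4232 0.0218] yaw 8.98 tilt -1.0 open 4.95 F [0.4 0.  1.5] grip 10.0
turn 0.017 then x y z cm [-0.39 32.43 -7.82]
```

```bash
python3 -m creep '0 0 -2 0 4.5;0 0 -3 0 4.5;0 0 -3 0 4.5;0 2 0 .017 4.5;0 4 0 0 4.5;0 4 0 0 4.5;0 4 0 0 4.5;0 4 0 0 4.5;0 4 0 0 4.5;0 4 0 0 4.5;0 4 0 0 4.5;0 2.4 0 0 4.5'; python3 -m creep '0 0 0 0 4.5;0 0 0 0 4.5';python3 to.py .526 .1015 .042 8
python3 - <<'E'
from h import *
im,d=snap('top');im2,_=snap('side')
b=cv2.resize(im2[170:260,240:340],(600,540),interpolation=cv2.INTER_CUBIC)
cv2.imwrite('pics/over.png',b[:,:,::-1])
E
```

```text
time: 7.7
tcp_pos: [0.5303, 0.0991, 0.1018]
ee_rot: [3.134, 0.217, 0.0]
wrist_force: [0.1, 0.3, -0.5]
opening: 0.533
gripper_force: 10.0
time: 7.87
tcp_pos: [0.5303, 0.1013, 0.1017]
ee_rot: [-3.134, -0.216, -0.0]
wrist_force: [0.3, -0.4, -1.1]
opening: 0.534
gripper_force: 10.0
t 7.87 tcp [0.5303 0.1013 0.1017] yaw 7.87 tilt -1.0 open 4.97 F [ 0.3 -0.4 -1.1] grip 10.0
turn -0.002 then x y z cm [-0.42 -0.08  5.97]
```

View pics/over.png

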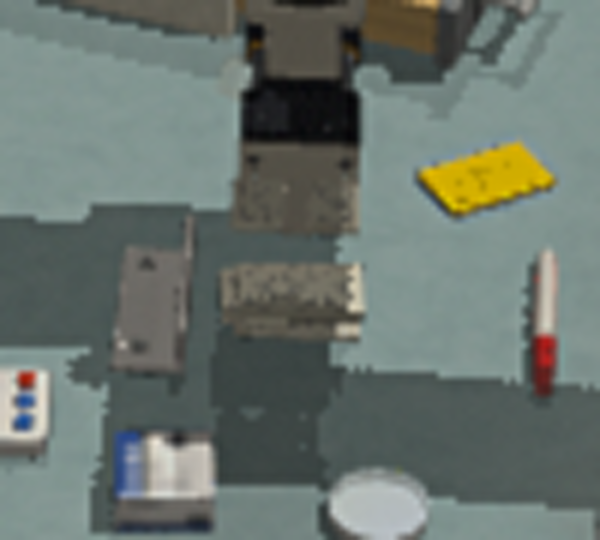

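The held tile spans columns 235–358 directly above the pile at 222–360, so it's well lined up. Lower it.

```bash
python3 -m creep '-.3 0 2 0 4.5;0 0 2 0 4.5;0 0 1 0 4.5;0 0 .7 0 4.5;0 0 .3 0 4.5;0 0 0 0 4.5;0 0 0 0 4.5'; python3 to.py .526 .1015 .04 8
```

```text
time: 8.55
tcp_pos: [0.5276, 0.1022, 0.0422]
ee_rot: [-3.134, -0.22, -0.001]
wrist_force: [0.1, 0.3, -0.6]
opening: 0.534
gripper_force: 10.0
t 8.55 tcp [0.5276 0.1022 0.0422] yaw 8.03 tilt -1.0 open 4.97 F [ 0.1  0.3 -0.6] grip 10.0
turn 0.0 then x y z cm [-0.16  0.05  0.22]
```

```bash
python3 -m creep '0 0 .1 0 4.5;0 0 .1 0 4.5;0 0 0 0 4.5;0 0 0 0 4.5'; python3 -m creep '0 0 0 0 6;0 0 0 0 6;0 0 0 0 6;0 0 0 0 6;0 0 0 0 6;0 0 0 0 6;0 0 0 0 6;0 0 0 0 6'; python3 to.py .526 .1015 .04 8
```

```text
time: 8.88
tcp_pos: [0.5273, 0.1019, 0.0399]
ee_rot: [-3.134, -0.219, -0.001]
wrist_force: [-0.2, 0.5, -0.8]
opening: 0.534
gripper_force: 10.0
time: 9.55
tcp_pos: [0.5272, 0.1019, 0.0396]
ee_rot: [-3.134, -0.219, -0.0]
wrist_force: [-0.3, 0.4, 0.2]
opening: 0.647
gripper_force: 0.0
t 9.55 tcp [0.5272 0.1019 0.0396] yaw 8.01 tilt -1.0 open 6.02 F [-0.3  0.4  0.2] grip 0.0
turn 0.0 then x y z cm [-0.13  0.02 -0.04]
```

```bash
python3 -m creep '0 0 -1 0 6;0 0 -3 0 5;0 0 -4 0 3;0 0 -2 0 1;-4 0 0 0 1;-4 0 0 0 1;-4 0 0 0 1;-4 0 0 0 1;0 0 0 0 1;0 0 0 0 1'; python3 to.py
cat > look.py <<'E'
from h import *
import sys
im,d=snap('top');im2,_=snap('side')
a=cv2.resize(im[190:250,270:330],(400,400),interpolation=cv2.INTER_CUBIC);b=cv2.resize(im2[195:245,250:300],(400,400),interpolation=cv2.INTER_CUBIC)
cv2.imwrite('pics/'+sys.argv[1],np.hstack([a,b])[:,:,::-1])
E
python3 look.py l1.png
```

```text
time: 10.38
tcp_pos: [0.3676, 0.0795, 0.1404]
ee_rot: [-3.134, -0.219, -0.001]
wrist_force: [0.7, 0.6, 1.3]
opening: 0.114
gripper_force: 0.0
t 10.38 tcp [0.3676 0.0795 0.1404] yaw 8.01 tilt -1.0 open 1.06 F [0.7 0.6 1.3] grip 0.0
```

View pics/l1.png

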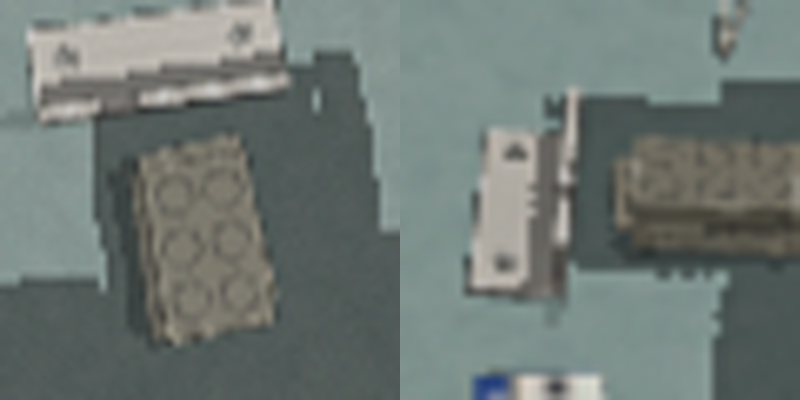

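Top view: the single tile now lies on the pile, centred at (205,238) in the crop and aligned to within a few degrees. I'll squeeze the widths first.

```bash
python3 to.py .527 .104 .022 8; python3 -m creep '4 0 0 0 9.2;4 0 0 0 9.2;4 0 0 0 9.2;4.1 -.2 0 0 9.2;0 0 0 0 9.2;0 0 0 0 9.2;0 0 4 0 9.2;0 0 3 0 9.2;0 0 2 0 9.2;0 0 1.8 0 9.2;0 0 1 0 9.2;0 0 0 0 9.2' 8; python3 to.py .527 .104 .022 8
```

```text
t 10.48 tcp [0.37   0.0797 0.1405] yaw 8.0 tilt -1.0 open 1.02 F [-0.3  0.1  0.2] grip 0.0
turn 0.0 then x y z cm [15.89 -0.22 11.85]
time: 11.48
tcp_pos: [0.5272, 0.1039, 0.0205]
ee_rot: [3.134, 0.219, -0.003]
wrist_force: [0.1, 0.5, -1.3]
opening: 0.918
gripper_force: 0.0
t 11.48 tcp [0.5272 0.1039 0.0205] yaw 8.01 tilt -1.0 open 8.54 F [ 0.1  0.5 -1.3] grip 0.0
turn 0.0 then x y z cm [-0.02 -0.01 -0.15]
```

```bash
python3 -m creep '0 0 -.1 0 7;0 0 0 0 6.2;0 0 0 0 5.8;0 0 0 0 5.4;0 0 0 0 4.5;0 0 0 0 4.5;0 0 0 0 4.5;0 0 0 0 4.5;0 0 0 0 4.5;0 0 0 0 4.5;0 0 0 0 4.5;0 0 0 0 4.5' 8; python3 to.py; python3 -m creep '0 0 0 0 6.5;0 0 0 0 6.5;0 0 0 0 6.5;0 0 0 0 6.5;0 0 0 0 6.5;0 0 -2 0 6.5;0 0 -4 0 6.5;-4 0 -1 0 2;-4 0 0 0 1;-4 0 0 0 1;-4 0 0 0 1;0 0 0 0 1'; python3 to.py .46 .0945 .022 8; python3 look.py l2.png
```

```text
time: 12.48
tcp_pos: [0.528, 0.1043, 0.0229]
ee_rot: [-3.134, -0.219, -0.001]
wrist_force: [-0.5, 3.2, 6.1]
opening: 0.541
gripper_force: 8.0
t 12.48 tcp [0.528  0.1043 0.0229] yaw 8.01 tilt -1.0 open 5.03 F [-0.5  3.2  6.1] grip 8.0
time: 13.48
tcp_pos: [0.3615, 0.0809, 0.0916]
ee_rot: [3.134, 0.22, -0.012]
wrist_force: [0.7, -0.1, -0.3]
opening: 0.389
gripper_force: 0.0
t 13.48 tcp [0.3615 0.0809 0.0916] yaw 8.03 tilt -1.0 open 3.62 F [ 0.7 -0.1 -0.3] grip 0.0
turn 0.0 then x y z cm [9.94 0.03 6.96]
```

View pics/l2.png

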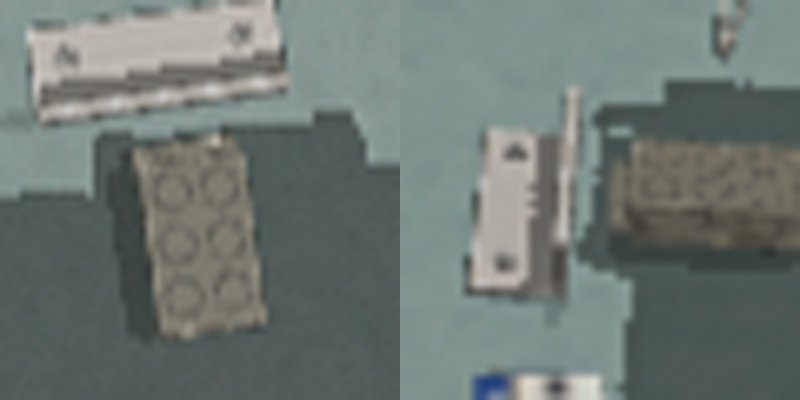

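Widths are flush now. Next, push the near ends toward the stop with the nearly closed fingers.

```bash
python3 -m creep '3.5 0 0 0 1;3.5 0 0 0 1;2.9 0 0 0 1;0 0 3 0 1;0 0 2.5 0 1;0 0 1.4 0 1;0 0 0 0 1;0 0 0 0 1'; python3 to.py .51 .1005 .022 8;  python3 -m creep '.5 0 0 0 1;.5 0 0 0 1;.5 0 0 0 1;.5 0 0 0 1;.5 0 0 0 1;0 0 0 0 1'; python3 to.py .51 .1005 .022 8
```

```text
time: 14.25
tcp_pos: [0.4682, 0.0956, 0.0234]
ee_rot: [3.134, 0.219, -0.001]
wrist_force: [-0.4, -0.6, -0.3]
opening: 0.114
gripper_force: 0.0
t 14.25 tcp [0.4682 0.0956 0.0234] yaw 8.01 tilt -1.0 open 1.06 F [-0.4 -0.6 -0.3] grip 0.0
turn 0.0 then x y z cm [4.2  0.09 0.14]
time: 14.75
tcp_pos: [0.4936, 0.0992, 0.024]
ee_rot: [-3.134, -0.219, -0.003]
wrist_force: [0.3, -0.7, 1.0]
opening: 0.108
gripper_force: 0.0
t 14.75 tcp [0.4936 0.0992 0.024 ] yaw 8.01 tilt -1.0 open 1.0 F [ 0.3 -0.7  1. ] grip 0.0
turn 0.0 then x y z cm [1.64 0.1  0.2 ]
```

```bash
python3 -m creep '-.6 0 0 0 1;0 0 .2 0 1;.6 0 0 0 1;.25 0 0 0 1;.25 0 0 0 1;.25 0 0 0 1;0 0 0 0 1'; python3 to.py .51 .1005 .022 8;  python3 -m creep '.15 0 0 0 1;.15 0 0 0 1;.15 0 0 0 1;0 0 0 0 1'; python3 to.py .51 .1005 .022 8
```

```text
time: 15.33
tcp_pos: [0.4996, 0.1001, 0.0215]
ee_rot: [-3.134, -0.219, 0.002]
wrist_force: [-2.3, 0.7, 1.7]
opening: 0.105
gripper_force: 1.5
t 15.33 tcp [0.4996 0.1001 0.0215] yaw 8.01 tilt -1.0 open 0.98 F [-2.3  0.7  1.7] grip 1.5
turn 0.0 then x y z cm [ 1.04  0.11 -0.05]
time: 15.67
tcp_pos: [0.5037, 0.1006, 0.0215]
ee_rot: [3.134, 0.219, -0.002]
wrist_force: [-3.1, -0.7, -0.1]
opening: 0.11
gripper_force: 1.2
t 15.67 tcp [0.5037 0.1006 0.0215] yaw 8.01 tilt -1.0 open 1.02 F [-3.1 -0.7 -0.1] grip 1.2
turn 0.0 then x y z cm [ 0.62  0.1  -0.05]
```

```bash
for i in 1; do python3 -m creep '.15 0 0 0 1;.15 0 0 0 1;0 0 0 0 1'; done|sed -n 2,4p;  python3 -m creep '.15 0 0 0 1;.1 0 0 0 1;0 0 0 0 1'|sed -n 2,4p; python3 to.py
```

```text
tcp_pos: [0.5055, 0.1009, 0.0213]
ee_rot: [3.134, 0.22, -0.007]
wrist_force: [-10.9, -1.8, 7.5]
tcp_pos: [0.5057, 0.1009, 0.021]
ee_rot: [3.133, 0.22, -0.015]
wrist_force: [-20.5, -3.5, 15.3]
t 16.17 tcp [0.5057 0.1009 0.021 ] yaw 8.02 tilt -1.0 open 1.04 F [-20.5  -3.5  15.3] grip 10.1
```

```bash
python3 -m creep '-1 0 0 0 1;-3 0 0 0 1;0 0 -3 0 3;0 0 -3 0 6;0 0 0 0 8.5;4 0 0 0 8.5;4 0 0 0 8.5;.7 0 0 0 8.5;0 0 0 0 8.5;0 0 0 0 8.5' 8|sed -n 2,4p; python3 to.py .552 .1077 .022 8
```

```text
tcp_pos: [0.5556, 0.1079, 0.0809]
ee_rot: [3.134, 0.219, -0.001]
wrist_force: [-0.4, -0.4, -0.0]
t 17.0 tcp [0.5556 0.1079 0.0809] yaw 8.01 tilt -1.0 open 5.89 F [-0.4 -0.4 -0. ] grip 0.0
turn 0.0 then x y z cm [-0.36 -0.03  5.89]
```

```bash
python3 look.py l3.png
python3 - <<'E'
from h import *
im=cv2.imread('pics/l3.png')
E
```

```text
(no output)
```

View pics/l3.png

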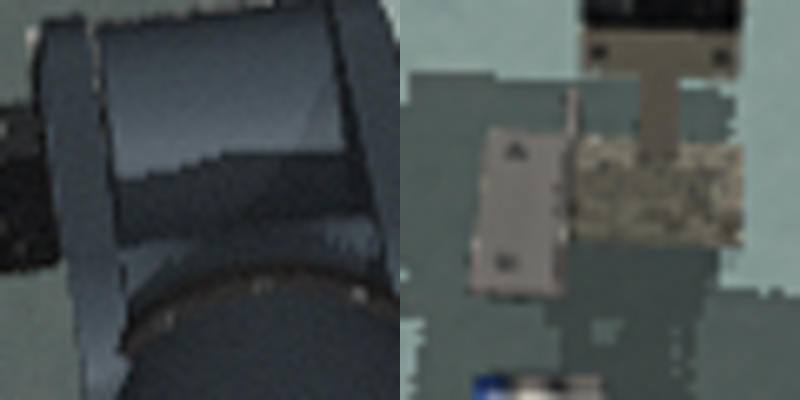

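The side crop shows the tiles as one block with its far ends against the wall at (572,90–230). Squeeze the widths once more.

```bash
python3 -m creep '-.3 0 0 0 8;0 0 0 0 8;0 0 0 0 8;0 0 0 0 8;0 0 2 0 8;0 0 2 0 8;0 0 1.2 0 8;0 0 .6 0 8;0 0 0 0 8' 8|sed -n 2,4p; python3 to.py .552 .1077 .022 8
```

```text
tcp_pos: [0.5525, 0.1075, 0.0226]
ee_rot: [3.134, 0.219, -0.003]
wrist_force: [0.6, -0.6, -0.2]
t 17.85 tcp [0.5525 0.1075 0.0226] yaw 8.01 tilt -1.0 open 7.98 F [ 0.6 -0.6 -0.2] grip 0.0
turn 0.0 then x y z cm [-0.05 -0.03  0.06]
```

```bash
python3 -m creep '0 0 0 0 6.5;0 0 0 0 6;0 0 0 0 5.6;0 0 0 0 5.3;0 0 0 0 4.5;0 0 0 0 4.5;0 0 0 0 4.5;0 0 0 0 4.5;0 0 0 0 4.5;0 0 0 0 4.5;0 0 0 0 4.5' 8|sed -n 2,6p; python3 to.py .552 .1077 .022 8
```

```text
tcp_pos: [0.5533, 0.1077, 0.0241]
ee_rot: [-3.134, -0.219, -0.001]
wrist_force: [-1.4, 1.7, 6.0]
opening: 0.541
gripper_force: 8.0
t 18.77 tcp [0.5533 0.1077 0.0241] yaw 8.01 tilt -1.0 open 5.03 F [-1.4  1.7  6. ] grip 8.0
turn 0.0 then x y z cm [-0.13 -0.01  0.21]
```

```bash
python3 -m creep '0 0 0 0 5.4;0 0 0 0 5.4;0 0 0 0 5.4;0 0 0 0 5.4' |sed -n 2,6p;python3 -m creep '0 0 .1 0 5.4;0 0 .1 0 5.4;0 0 0 0 5.4;0 0 0 0 5.4' |sed -n 2,6p; python3 to.py .552 .1077 .0205 8
```

```text
tcp_pos: [0.5531, 0.1075, 0.0235]
ee_rot: [3.134, 0.219, -0.0]
wrist_force: [-0.5, 0.3, -0.5]
opening: 0.581
gripper_force: 0.0
tcp_pos: [0.5531, 0.1076, 0.0215]
ee_rot: [3.134, 0.219, -0.0]
wrist_force: [-0.0, 0.2, 0.2]
opening: 0.585
gripper_force: 0.0
t 19.43 tcp [0.5531 0.1076 0.0215] yaw 8.01 tilt -1.0 open 5.44 F [-0.   0.2  0.2] grip 0.0
turn 0.0 then x y z cm [-0.11 -0.03  0.1 ]
```

```bash
python3 -m creep '0 0 .1 0 5.4;0 0 0 0 5.4;0 0 0 0 5.4;0 0 0 0 4.5;0 0 0 0 4.5;0 0 0 0 4.5;0 0 0 0 4.5;0 0 0 0 4.5;0 0 0 0 4.5;0 0 0 0 4.5' 25 |sed -n 2,6p; python3 to.py
```

```text
tcp_pos: [0.5532, 0.1076, 0.0207]
ee_rot: [-3.134, -0.219, -0.0]
wrist_force: [0.6, 0.2, -0.4]
opening: 0.537
gripper_force: 24.9
t 20.27 tcp [0.5532 0.1076 0.0207] yaw 8.01 tilt -1.0 open 5.0 F [ 0.6  0.2 -0.4] grip 24.9
```

```bash
python3 -m creep '0 0 -.5 0 4.5;0 0 -1 0 4.5;0 0 -2 0 4.5;0 0 -3 0 4.5;0 0 -3 0 4.5;0 0 -2 0 4.5;0 0 -.5 .04 4.5;0 0 0 .08 4.5;0 0 0 .08 4.5;0 0 0 .08 4.5;0 0 0 .034 4.5;0 0 0 0 4.5' |sed -n 2,6p; python3 to.py .533 -.276 .14 -10
```

```text
tcp_pos: [0.5531, 0.1075, 0.1414]
ee_rot: [-3.129, 0.276, -0.001]
wrist_force: [-0.0, -0.1, -1.9]
opening: 0.538
gripper_force: 24.9
t 21.27 tcp [0.5531 0.1075 0.1414] yaw -10.07 tilt -1.0 open 5.0 F [-0.  -0.1 -1.9] grip 24.9
turn -0.001 then x y z cm [ 4.68 38.12  0.14]
```

Run:
```python
from h import *
im,_=snap('side');cv2.imwrite('pics/lift.png',cv2.resize(im[130:250,220:340],(600,600),interpolation=cv2.INTER_CUBIC)[:,:,::-1])
# anything white-ish left near the stop on the bench?
p=topix('side',[.553,.108,.003])[0].astype(int);print(p,im[p[1]-4:p[1]+5:2,p[0]-8:p[0]+9:4].mean(2).astype(int))
```

```text
[281 220] [[86 84 84 83 83]
 [83 83 84 84 85]
 [85 82 82 82 85]
 [85 85 86 82 84]
 [84 84 83 82 82]]
```

View pics/lift.png

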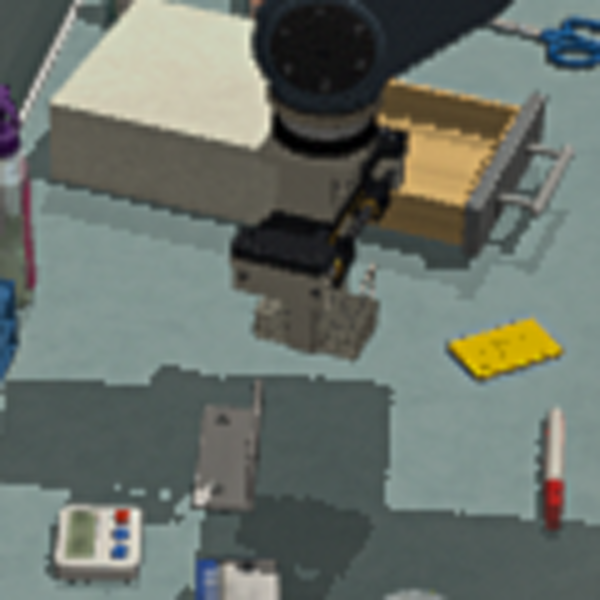

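All four tiles are in the grip (1.9 N of weight) and the bench at the stop is empty. Over to the drawer.

```bash
python3 -m creep '.2 2 0 0 4.5;.4 3.4 0 0 4.5;.5 3.7 0 0 4.5;.5 3.7 0 0 4.5;.5 3.7 0 0 4.5;.5 3.7 0 0 4.5;.5 3.7 0 0 4.5;.5 3.7 0 0 4.5;.5 3.7 0 0 4.5;.5 3.7 0 0 4.5;.1 3.1 0 0 4.5;0 0 0 0 4.5' |sed -n 2,6p; python3 -m creep '0 0 0 0 4.5;0 0 0 0 4.5'|sed -n 2,2p; python3 to.py .533 -.276 .05 -10
```

```text
tcp_pos: [0.5326, -0.2809, 0.1411]
ee_rot: [3.128, -0.276, 0.002]
wrist_force: [0.3, 0.6, -2.3]
opening: 0.533
gripper_force: 24.9
tcp_pos: [0.5333, -0.2754, 0.1407]
t 22.48 tcp [ 0.5333 -0.2754  0.1407] yaw -9.94 tilt -1.0 open 4.96 F [-0.   1.  -2.5] grip 24.9
turn 0.001 then x y z cm [-0.01  0.07  9.07]
```

Run:
```python
from h import *
# check the drawer from the side view: front-panel top edge and board front edge, along the unit's axis
im,d=snap('side');uv,w=cloud('side',d);w*=1000
a=np.radians(-10);X=np.array([np.cos(a),np.sin(a)]);Y=np.array([-X[1],X[0]])
q=np.c_[(w[:,:2]-[533,-276])@X,(w[:,:2]-[533,-276])@Y,w[:,2]]
for nm,lo,hi,x0,x1,y0,y1 in(('panel',60,72,-110,-50,-60,60),('board',72,86,30,130,-90,90),('right wall',50,62,-60,60,-110,-40),('left wall',50,62,-60,60,40,110),('floor',15,30,-60,60,-70,60)):
    p=q[(q[:,2]>lo)&(q[:,2]<hi)&(q[:,0]>x0)&(q[:,0]<x1)&(q[:,1]>y0)&(q[:,1]<y1)]
    if len(p): print(nm,len(p),'x',np.percentile(p[:,0],[3,50,97]).round(),'y',np.percentile(p[:,1],[3,50,97]).round(),'z',np.median(p[:,2]).round(1))
```

```text
panel 47 x [-100.  -92.  -83.] y [-52.  -6.  50.] z 64.4
board 289 x [ 70.  98. 128.] y [-86.   1.  84.] z 77.7
right wall 28 x [-58. -27.  53.] y [-85. -76. -64.] z 53.6
left wall 42 x [-53.  -7.  52.] y [75. 86. 93.] z 54.4
floor 315 x [-55.  -0.  57.] y [-67. -16.  29.] z 21.1
```

```bash
python3 -m creep '0 0 1.5 0 4.5;0 0 2.5 0 4.5;0 0 2.5 0 4.5;0 0 1.5 0 4.5;0 0 .7 0 4.5;0 0 .3 0 4.5;0 0 0 0 4.5;0 0 0 0 4.5' |sed -n 2,6p;  python3 -m creep '0 0 .2 0 4.5;0 0 .2 0 4.5;0 0 .1 0 4.5;0 0 .1 0 4.5;0 0 0 0 4.5;0 0 0 0 4.5' |sed -n 2,6p; python3 to.py .533 -.276 .0427 -10
```

```text
tcp_pos: [0.534, -0.2757, 0.0517]
ee_rot: [3.129, -0.272, 0.002]
wrist_force: [-0.2, -0.1, -2.8]
opening: 0.536
gripper_force: 24.9
tcp_pos: [0.5334, -0.2758, 0.0447]
ee_rot: [-3.13, 0.273, 0.0]
wrist_force: [0.2, -0.4, -2.1]
opening: 0.536
gripper_force: 24.9
t 23.7 tcp [ 0.5334 -0.2758  0.0447] yaw -9.99 tilt -1.0 open 4.99 F [ 0.2 -0.4 -2.1] grip 24.9
turn 0.0 then x y z cm [-0.03  0.02  0.2 ]
```

```bash
python3 -m creep '0 0 .1 0 4.5;0 0 0 0 4.5;0 0 0 0 4.5' |sed -n 2,4p;  python3 -m creep '0 0 .05 0 4.5;0 0 .05 0 4.5;0 0 0 0 4.5;0 0 0 0 4.5'|sed -n 2,4p; python3 -m creep '0 0 .05 0 4.5;0 0 0 0 4.5;0 0 0 0 4.5'|sed -n 2,4p
```

```text
tcp_pos: [0.5334, -0.2758, 0.0436]
ee_rot: [-3.13, 0.273, 0.0]
wrist_force: [-0.1, 0.3, -2.1]
tcp_pos: [0.5334, -0.2758, 0.0426]
ee_rot: [3.13, -0.273, 0.0]
wrist_force: [-0.1, -0.7, -2.2]
tcp_pos: [0.5337, -0.2759, 0.0426]
ee_rot: [3.129, -0.273, 0.001]
wrist_force: [-0.3, 2.1, 5.2]
```

```bash
python3 -m creep '0 0 0 0 5.2;0 0 0 0 5.6;0 0 0 0 6.2;0 0 0 0 6.2;0 0 0 0 6.2;0 0 0 0 6.2;0 0 0 0 6.2;0 0 0 0 6.2' 5|sed -n 2,6p;  python3 -m creep '0 0 -1 0 6.2;0 0 -2 0 6.2;0 0 -4 0 6.2;0 0 -4 0 6.2;0 0 -1 0 6;-4 0 0 0 4;-4 0 0 0 2;-4 0 0 0 1;-4 0 0 0 0.5;-4 0 0 0 .5;-2 0 0 0 .5;0 0 0 0 .5'|sed -n 2,6p; python3 to.py .38 -.245 .06 -10
python3 - <<'E'
from h import *
a=np.radians(-10);X=np.array([np.cos(a),np.sin(a)]);Y=np.array([-X[1],X[0]])
for n in('top','side'):
    im,d=snap(n);uv,w=cloud(n,d);w*=1000
    q=np.c_[(w[:,:2]-[533,-276])@X,(w[:,:2]-[533,-276])@Y,w[:,2]]
    p=q[(q[:,2]>38)&(q[:,2]<52)&(abs(q[:,0])<60)&(abs(q[:,1])<50)]
    c,s,b=cv2.minAreaRect(p[:,:2].astype(np.float32));print(n,len(p),np.round(c),np.round(s),round(b,1),'z',np.median(p[:,2]).round(1))
    h=q[(q[:,2]>33)&(q[:,2]<52)&(q[:,0]<-115)&(q[:,0]>-170)&(abs(q[:,1])<80)]
    if len(h): print('handle x',np.percentile(h[:,0],[5,50,95]).round(),'y',np.percentile(h[:,1],[5,50,95]).round(),'z',np.median(h[:,2]).round())
    for r in place_of(n,'unit_drawer0_handle')[:1]: print(toworld(n,r['location'],z=.043).round(3),r['score'])
    for r in silhouettes(n,'tile_a')[:6]:
        t=toworld(n,r['location'],z=.046)[0];print('  tile',t[:2].round(3),round(r['score'],2)) if abs(t[0]-.533)<.08 and abs(t[1]+.276)<.08 else 0
E
```

```text
tcp_pos: [0.5334, -0.2758, 0.0421]
ee_rot: [-3.13, 0.273, 0.0]
wrist_force: [0.0, -0.4, -0.5]
opening: 0.665
gripper_force: 0.0
tcp_pos: [0.3136, -0.2365, 0.1624]
ee_rot: [-3.129, 0.275, 0.002]
wrist_force: [0.5, -0.7, 0.4]
opening: 0.19
gripper_force: 0.0
t 26.2 tcp [ 0.3136 -0.2365  0.1624] yaw -10.06 tilt -1.0 open 1.77 F [ 0.5 -0.7  0.4] grip 0.0
turn -0.001 then x y z cm [ 6.69 -0.32 10.24]
top 424 [2. 0.] [53. 80.] 89.3 z 45.9
handle x [-133. -128. -119.] y [-44.   4.  51.] z 46.0
[[ 0.407 -0.251  0.043]] 0.79
  tile [ 0.527 -0.276] 0.62
side 130 [-4.  3.] [63. 80.] 88.8 z 44.3
handle x [-138. -132. -119.] y [-45.  10.  54.] z 46.0
[[ 0.396 -0.235  0.043]] 0.84
  tile [ 0.534 -0.268] 0.64
```

The pile in the drawer measures 53×80 mm with its top at 46 mm, so it's neat. Next I'll close the drawer by its handle.

```bash
python3 to.py .371 -.2475 .045 -10; python3 -m creep '3 0 0 0 .5;2.6 0 0 0 .5;0 0 3 0 .5;0 0 4 0 .5;0 0 3.5 0 .5;0 0 1.2 0 .5;0 0 0 0 .5;0 0 0 0 .5'|sed -n 2,4p; python3 -m creep '.5 0 0 0 .5;.5 0 0 0 .5;.4 0 0 0 .5;.3 0 0 0 .5;.3 0 0 0 .5;.3 0 0 0 .5;.3 0 0 0 .5;.3 0 0 0 .5;0 0 0 0 .5'|sed -n 2,4p; python3 to.py .371 -.2475 .045 -10
```

```text
t 26.5 tcp [ 0.3176 -0.2379  0.1622] yaw -9.95 tilt -1.0 open 0.51 F [-0.5 -0.3  0.1] grip 0.0
turn 0.001 then x y z cm [5.430e+00 1.000e-02 1.172e+01]
tcp_pos: [0.3722, -0.2473, 0.0449]
ee_rot: [-3.129, 0.272, 0.002]
wrist_force: [0.5, -0.4, 0.3]
tcp_pos: [0.401, -0.2526, 0.0452]
ee_rot: [3.129, -0.273, 0.001]
wrist_force: [-0.6, 0.1, 0.3]
t 27.92 tcp [ 0.401  -0.2526  0.0452] yaw -9.98 tilt -1.0 open 0.48 F [-0.6  0.1  0.3] grip 0.0
turn 0.0 then x y z cm [-3.04  0.02  0.02]
```

```bash
python3 -m creep '.2 0 0 0 .5;.3 0 0 0 .5;.4 0 0 0 .5;.5 0 0 0 .5;.6 0 0 0 .5;.6 0 0 0 .5;.6 0 0 0 .5;.6 0 0 0 .5;.6 0 0 0 .5;.6 0 0 0 .5;.6 0 0 0 .5;.6 0 0 0 .5'|sed -n 2,4p; python3 -m creep '.5 0 0 0 .5;.6 0 0 0 .5;.6 0 0 0 .5;.6 0 0 0 .5;.6 0 0 0 .5;.5 0 0 0 .5;.4 0 0 0 .5;.3 0 0 0 .5;.2 0 0 0 .5;.1 0 0 0 .5;0 0 0 0 .5'|sed -n 2,4p
python3 - <<'E'
from h import *
a=np.radians(-10);X=np.array([np.cos(a),np.sin(a)]);Y=np.array([-X[1],X[0]])
im,d=snap('side');uv,w=cloud('side',d);w*=1000
q=np.c_[(w[:,:2]-[533,-276])@X,(w[:,:2]-[533,-276])@Y,w[:,2]]
p=q[(q[:,2]>60)&(q[:,2]<72)&(q[:,0]>-60)&(q[:,0]<75)&(abs(q[:,1])<85)]
print('panel',len(p),np.percentile(p[:,0],[5,25,50,75,95]).round())
E
```

```text
tcp_pos: [0.4621, -0.2633, 0.0451]
ee_rot: [3.13, -0.273, -0.0]
wrist_force: [-0.7, -0.7, -0.7]
tcp_pos: [0.505, -0.2708, 0.0452]
ee_rot: [3.13, -0.273, 0.0]
wrist_force: [0.4, -0.7, -0.1]
panel 50 [-35.  19.  28.  69.  73.]
```

```bash
python3 -m creep '.2 0 0 0 .5;.3 0 0 0 .5;.4 0 0 0 .5;.4 0 0 0 .5;.3 0 0 0 .5;.2 0 0 0 .5;.1 0 0 0 .5;0 0 0 0 .5'|sed -n 2,4p; python3 -m creep '.2 0 0 0 .5;.2 0 0 0 .5;.1 0 0 0 .5;0 0 0 0 .5'|sed -n 2,4p;python3 -m creep '.1 0 0 0 .5;.1 0 0 0 .5;0 0 0 0 .5'|sed -n 2,4p
```

```text
tcp_pos: [0.5239, -0.2741, 0.0451]
ee_rot: [3.13, -0.273, 0.001]
wrist_force: [0.7, 0.0, -0.1]
tcp_pos: [0.5287, -0.275, 0.0451]
ee_rot: [3.13, -0.273, 0.0]
wrist_force: [0.3, -0.3, -0.1]
tcp_pos: [0.5306, -0.2753, 0.0451]
ee_rot: [3.13, -0.273, 0.0]
wrist_force: [0.2, 0.3, 0.2]
```

```bash
for i in 1; do python3 -m creep '.2 0 0 0 .5;.2 0 0 0 .5;.1 0 0 0 .5;0 0 0 0 .5'; done|sed -n 2,4p; python3 -m creep '.1 0 0 0 .5;.1 0 0 0 .5;.1 0 0 0 .5;0 0 0 0 .5'|sed -n 2,4p;python3 -m creep '.1 0 0 0 .5;.1 0 0 0 .5;0 0 0 0 .5'|sed -n 2,4p
```

```text
tcp_pos: [0.5357, -0.2762, 0.0452]
ee_rot: [3.13, -0.273, 0.001]
wrist_force: [0.4, 0.6, -0.5]
tcp_pos: [0.5385, -0.2767, 0.0452]
ee_rot: [3.13, -0.273, 0.0]
wrist_force: [0.8, -0.2, -0.0]
tcp_pos: [0.5405, -0.2771, 0.0451]
ee_rot: [3.13, -0.273, 0.0]
wrist_force: [-0.1, -0.2, 0.5]
```

```bash
for i in 1; do python3 -m creep '.2 0 0 0 .5;.2 0 0 0 .5;.1 0 0 0 .5'; done|sed -n 2,4p; python3 -m creep '.1 0 0 0 .5;.1 0 0 0 .5;.1 0 0 0 .5'|sed -n 2,4p;python3 -m creep '.1 0 0 0 .5;.1 0 0 0 .5'|sed -n 2,4p;  python3 - <<'E'
from h import *
a=np.radians(-10);X=np.array([np.cos(a),np.sin(a)]);Y=np.array([-X[1],X[0]])
im,d=snap('side');uv,w=cloud('side',d);w*=1000
q=np.c_[(w[:,:2]-[533,-276])@X,(w[:,:2]-[533,-276])@Y,w[:,2]]
for lo,hi in((60,70),(74,84),(20,56)):
  p=q[(q[:,2]>lo)&(q[:,2]<hi)&(q[:,0]>-60)&(q[:,0]<110)&(abs(q[:,1])<95)];print(lo,len(p),np.percentile(p[:,0],[2,5,25,50,75,95]).round())
E
```

```text
tcp_pos: [0.5426, -0.2774, 0.045]
ee_rot: [-3.128, 0.273, 0.011]
wrist_force: [-23.2, 2.3, 16.0]
tcp_pos: [0.5428, -0.2774, 0.0449]
ee_rot: [-3.126, 0.272, 0.021]
wrist_force: [-39.7, 3.6, 28.1]
tcp_pos: [0.543, -0.2773, 0.0449]
ee_rot: [-3.125, 0.272, 0.028]
wrist_force: [-51.2, 5.0, 37.0]
60 54 [-4. -2. 55. 62. 69. 85.]
74 154 [ 69.  70.  80.  90. 101. 108.]
20 149 [-5. -3. 16. 53. 57. 82.]
```

The force rose sharply at 0.5426, so the drawer is shut. Back away and check.

```bash
python3 -m creep '-.5 0 0 0 .5;-1 0 0 0 .5;-3 0 0 0 .5;-4 0 0 0 .5;-4 0 -1 0 .5;-2 0 -4 0 .5;0 0 -4 0 .5;-4 0 -4 0 .5;-4 0 0 0 .5;0 0 0 0 .5;0 0 0 0 .5'|sed -n 2,4p;  python3 - <<'E'
from h import *
a=np.radians(-10);X=np.array([np.cos(a),np.sin(a)]);Y=np.array([-X[1],X[0]])
for n in('top','side'):
  im,d=snap(n);uv,w=cloud(n,d);w*=1000
  q=np.c_[(w[:,:2]-[533,-276])@X,(w[:,:2]-[533,-276])@Y,w[:,2]]
  for lo,hi in((60,70),(74,84),(35,50)):
    p=q[(q[:,2]>lo)&(q[:,2]<hi)&(q[:,0]>-60)&(q[:,0]<110)&(abs(q[:,1])<95)];print(n,lo,len(p),np.percentile(p[:,0],[2,5,25,50,75,95]).round())
  for o in('unit_drawer0_handle',):
    for r in place_of(n,o)[:1]: print((toworld(n,r['location'],z=.043)).round(3),r['score'])
E
```

```text
tcp_pos: [0.3396, -0.2418, 0.1625]
ee_rot: [3.129, -0.275, 0.002]
wrist_force: [1.0, -0.5, 0.2]
top 60 300 [58. 59. 62. 66. 71. 74.]
top 74 676 [ 74.  75.  82.  92. 101. 108.]
top 35 187 [18. 19. 23. 28. 51. 59.]
[[ 0.561 -0.283  0.043]] 0.71
side 60 86 [52. 53. 56. 62. 67. 75.]
side 74 169 [ 68.  69.  77.  89.  99. 108.]
side 35 94 [14. 15. 21. 45. 54. 62.]
[[ 0.541 -0.278  0.043]] 0.59
```

```bash
python3 -c "
from plant import *
print(finish_job(),sense()['time'])"
```

```text
the job is handed in; nothing more can be done
the job is handed in; nothing more can be done
```

I stacked the single tile on the pile, squared all four against the stop, put them in the drawer as one flat pile, shut the drawer and handed the job in; the hand-in returned no verdict, and I didn't re-check the pile once the drawer was shut.

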